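# Clamp a tube rack on a shaker plate: swing strap, cam lever

## Robot

A 6-joint arm with a two-finger parallel gripper is mounted at the origin on a cart in front of the work surface, level with it; the furniture and walls round the work are solid. World frame = base frame: x ahead of the robot, y to its left, z up, the work surface at z = 0. Lengths are in mm, angles in rad, forces in N, time in s.
With the tool pointing down it reaches from about 350 to 875 mm from the base axis. Payload 4.2 kg.
Tool frame: the origin (TCP) lies on the mounting face of the last link; the fingertips stand 173 mm ahead of it and the grasp point (between the pads) lies grip_point_offset ahead of it (grip_point_offset is the distance from the TCP to the grasp point, in mm); z points along the fingers, y is the line along which they close (so a half turn about z gives the same grasp; the last joint's range is limited). The gripper opens to 85 mm and grips with 20 to 120 N. Pads are 22 mm wide; open, the fingers measure 114 mm over their backs; the gripper's body (76 mm by 85 mm) begins 54 mm behind the grasp point. The pads swing forward as they close: fully open they stand 13 mm farther back than shut.
Start: joints at [1.478, 0.385, 0.008, 0, -1.194, -0.259], TCP at [215.335, 586.712, 404.712] pointing down, gripper open.
Joint ranges: [-3.14, 3.14], [-1.21, 2.06], [-1.07, 1.41], [-3.16, 2.05], [-2.99, -0.16], [-3.1, 3.1]. Speed limits (rad/s): [2.79, 2.79, 3.14, 3.14, 3.14, 3.14].

## Interface

Orientations are given as a unit quaternion [x, y, z, w].
In Python, from bench import read_state, get_image, job_done, recognise, place_of, grip_point_offset gives the robot as it stands. The module is installed in compiled form; this text tells all that it offers.
- The arm moves only by the tool carry_out, never from a script. Its arguments are lists of equal length, an entry for each row: "slide": the shift along the tool's x, y, z in m, a list of three; "roll": the turn about the tool's z in degrees; "claw": the finger opening in m, from 0 to 0.0854. A call has 1 to 8 rows; each row is the pose to reach, as a shift and turn from the pose commanded when the call began, along the tool's axes at that moment; what a row does not reach only later rows make up. A row lasts 1/8 s, in which the tool goes at most 62.5 mm and 10.7 degrees, less where a joint would pass 70% of its speed; a pose out of reach is approached as far as the arm can. A call with a gripper value outside its range is refused whole. The fingers move at their own pace and stop on an object; the grip force is fixed at half the most. Time passes only in rows, so rows that repeat a pose let the fingers close. It gives the time, the measured TCP pose, the force, the opening and the grip force at its end, in the units of the state.
- read_state(): the state, without advancing time (a new reading comes with each control period).
- get_image(name): name is "scene" or "top"; returns a dict with "img" (400x640x3 uint8, red, green, blue), "z_map" (400x640 float32, mm along the optical axis (not along the pixel's ray), 0 where there is no reading), "mtx" (3x3 intrinsics, pixels), "k1" (the pictures are not rectified: a ray, as slopes to the right and down, at radius r is drawn at 1 + k1 r^2 times it, then the intrinsics apply), "world_from_camera" (4x4, takes a point from camera to world coordinates). Camera axes: x right, y up, looking along -z (the intrinsics and any distortion apply to the point x, -y, -z); pixel columns grow to the right and rows downward; lengths in mm; the calibration is good to about 2 mm. A picture is of the moment at which its call begins.
- job_done(): hands the job in; it is judged then, once.
Trained networks look in a picture, given as the dict that the camera call returned (one of the last four; its "shot" number tells which), for a name from the list of things; names that differ only in an ending like _2 or _b are one class to them, and where a whole thing is asked for, a point or a joint stands for the part that bears it (a point fixed in the world has none). Each returns a list of dicts, best first, with "conf" (0 to 1); they miss things now and then, are a little off and sometimes report something else, mostly with a low value. They report only what shows in the picture. A call takes as long as a camera call. They do not tell look-alikes from the thing itself.
- recognise(picture, thing): "at" ([column, row] in pixels, amid what is visible of it).
- place_of(picture, thing): "at" ([column, row] in pixels: a listed point, or the origin of a listed thing).
The state is a dict: "clock": time; "joints": joint angles; "joint_vel": joint speeds; "joint_efforts": joint torques, N m; "position": TCP position; "ee_rot": TCP orientation; "contact_force": force on the tool from outside, world axes, zero at the start; "wrist_torque": the same for the moment, N m; "gripper_width": finger opening in mm; "grasp_force": force on a finger pad.
Only numpy, scipy, OpenCV 4.12 (cv2) and the standard library are available. Lean on these libraries where they do the work, as an engineer would, in place of code of your own. Each camera call takes 0.05 s, during which the arm holds its last target. There are 200 camera calls.

## Task

Clamp the yellow tube rack down on its metal plate: push the open clamp strap round over the rack with the outside of a finger until it is fully home in its catch, and only then press the red cam lever on the strap all the way down. Push gently and grip nothing: the rack stays in its place on the plate, and the flask, the tube, the dish and the loose cap around it stay where they are.

Things in the scene. Friction and masses are not known exactly. Their poses are not given: they have to be found in the camera images.
- clamp_plate: Fixed aluminium plate 200 x 150 mm on rubber feet, its top 18 mm above the bench; the origin is on the bench under its centre, x runs from the catch to the strap's pivot post (away from the robot), y to the left, z up. A steel post 70 mm along +x carries the strap; a steel C-shaped catch, open to the left (+y), stands 77 mm along -x and its top is 98 mm above the bench. Its place and yaw vary.
- strap (a joint): Swing angle of the clamp strap about its upright pivot, rad: 0 = fully home in the catch, lying over the middle of the rack; grows to 1.7 as it swings out to the left (+y of the plate). It turns level, about 1.3 N at the tab moves it, and it stays where it is left.
- strap_hinge (a point): Point on the strap's upright pivot axis at the height of the strap's top (90 mm above the bench); x, y, z axes turn with the strap, which runs along its own -x. The strap is a dark steel bar 157 mm long, 24 mm wide, 10 mm thick, its underside 80 mm above the bench.
- strap_tab (a point): Top centre of the black upright push tab on the strap, 118 mm from the pivot axis: a plate 26 mm along the strap, 9 mm thick, its top 137 mm and its foot 90 mm above the bench. The foot flange is 20 mm wide and 95 mm high. Axes turn with the strap (strap runs along -x; its +y is the side to push on to bring it home, towards -y).
- lever (a joint): Turn of the red cam lever about its level axis on the strap, rad: 0 = standing up (its arm 63 degrees above level), 1.1 = pressed fully down (arm level). It stays where it is left; about 2.5 N on its end moves it. Pressing it lowers the rubber foot.
- lever_hinge (a point): Centre of the lever's axis, on the strap 70 mm from the strap's pivot, 104 mm above the bench. The axis runs along the strap; with the strap home the lever leans and falls to the right (-y of the plate).
- lever_tip (a point): Middle of the upper face of the red paddle at the lever's end (paddle 26 x 26 x 9 mm), 66 mm along the arm from the axis and 8.5 mm above the arm's centre line. With the lever fully down it is 112 mm above the bench.
- pad: Black rubber pressure foot, 26 mm disc under the strap beneath the lever; origin at the centre of its underside. It moves down about 4 mm as the lever goes from up to down and then presses on the top of the rack; the lever stays down by itself.
- tube_stand: Yellow tube rack with a clear cover plate, 92 x 112 x 50 mm, loose between the black corner guides of the plate (about 2 mm play); origin at the centre of its underside, 18 mm above the bench, so that its top is 68 mm above the bench.
- flask: Foil-wrapped flask, 68 x 70 x 78 mm, standing loose behind the plate; origin at the centre of its underside.
- blue_tube: Blue-capped 50 ml tube standing loose, 34 mm across and 112 mm tall; origin at the centre of its underside.
- dish: Covered round dish, 91 mm across and 17 mm high, lying loose to the right of the plate; origin at the centre of its underside.
- loose_cap: Blue screw cap, 34 mm across and 14 mm high, lying loose on the robot's side of the plate; origin at the centre of its underside.
Mind the look-alikes: they are no part of the job. What is meant by the clamp_plate is not green, and is the larger of those in its own colour.

How it is judged (in metres and radians):
On the way, in this order (a step that is already met when the one before it is completed fails the run):
1. the strap is pushed home in its catch while the lever is still up (value of joint strap below 0.06 rad and value of joint lever below 0.6 rad), for 0.1 s.
2. the lever is pressed fully down with the strap home (value of joint strap below 0.07 rad and value of joint lever above 1.03 rad), for 0.1 s.
At the end, for the whole second after the job is handed in: Strap within 0.07 rad of home, lever within 0.07 rad of fully down, rubber foot pressing on the rack with over 1.5 N, rack within 8 mm of its start and level; flask, tube, dish and cap within 20 mm of their starts, flask and tube upright (all of step 2 and contact force between pad and tube_stand above 1.5 N and distance of tube_stand from where it was at the start of the episode below 0.008 m and angle between tube_stand's own z axis and vertical below 0.06 rad and distance of each of flask, blue_tube, dish, loose_cap from where it was at the start of the episode below 0.02 m and angle between each of flask, blue_tube's own z axis and vertical below 0.15 rad); the robot touches nothing.
It fails at once if the strap or the raised lever is gripped or forced (before the lever is two thirds down, the fingers press on the clamp with over 45 N in all) (contact force between the fingers and clamp_plate above 45 N and value of joint lever below 0.75 rad).
It fails at once if the rack is pressed or gripped with the fingers (over 15 N) (contact force between the fingers and tube_stand above 15 N).
It fails at once if the lever is pressed more than two thirds down while the strap is not home (value of joint lever above 0.75 rad and value of joint strap above 0.15 rad).
It fails at once if the rack is lifted, tipped or shifted out of its place (12 mm) (distance of tube_stand from where it was at the start of the episode above 0.012 m or angle between tube_stand's own z axis and vertical above 0.15 rad).
It fails at once if a bystander (flask, tube, dish, cap) is moved more than 25 mm (distance of any of flask, blue_tube, dish, loose_cap from where it was at the start of the episode above 0.025 m).
It also fails if it takes over 51 s, if anything falls off the work surface, if the arm or the gripper's body presses on something with over 40 N, if the wrist force passes 120 N, or if a joint passes its speed limit or range.

## Working session

There is one attempt and no reset: what is moved stays moved. The work goes in short steps, Python scripts to look and compute and a tool call to move; the robot and the scene stay as the last step left them, time stands still between calls to the robot, and variables do not carry over. Pictures are saved under pics/ and viewed, at most 10 in all, crops included, and the job is handed in when it is done.

Besides the shell and the picture viewer there is one more tool, called after ">>>" as name(argument=value, ...), one argument or row to a line, values as JSON. carry_out: Moves the arm, as the interface text tells. Its arguments: {"type":"object","properties":{"slide":{"type":"array"},"roll":{"type":"array"},"claw":{"type":"array"}},"required":["slide","roll","claw"]}

```bash
mkdir -p pics; cat > h.py <<'E'
import numpy as np, cv2
from bench import *
def ray(p,uv):
    M=p["mtx"]; d=np.array([(uv[0]-M[0,2])/M[0,0],(uv[1]-M[1,2])/M[1,1]]); s=d.copy()
    for _ in range(20): s=d/(1+p["k1"]*(s@s))
    T=np.array(p["world_from_camera"]); v=T[:3,:3]@np.array([s[0],-s[1],-1]); return T[:3,3],v
def at_z(p,uv,z):
    o,v=ray(p,uv); return o+v*(z-o[2])/v[2]
def at_depth(p,uv):
    o,v=ray(p,uv); u,w=int(round(uv[0])),int(round(uv[1]))
    return o+v*p["z_map"][w,u]
def save(p,n): cv2.imwrite("pics/"+n,cv2.cvtColor(p["img"],cv2.COLOR_RGB2BGR))
E
python3 - <<'E'
from h import *
np.set_printoptions(precision=1,suppress=True)
s=read_state(); print(s, grip_point_offset if not callable(grip_point_offset) else grip_point_offset())
Z=dict(clamp_plate=0,strap_hinge=90,strap_tab=137,lever_hinge=104,lever_tip=150,tube_stand=18,flask=0,blue_tube=0,dish=0,loose_cap=0)
for c in("top","scene"):
    p=get_image(c); save(p,c+"0.png")
    for n,z in Z.items():
        for r in place_of(p,n)[:3]: print(c,n,round(r["conf"],2),np.array(r["at"]),at_z(p,r["at"],z))
E
```

```text
{'clock': 0.0, 'joints': array([ 1.5,  0.4,  0. , -0. , -1.2, -0.3]), 'joint_vel': array([ 0.,  0., -0.,  0.,  0.,  0.]), 'joint_efforts': array([ -0. , -39.2,  18.8,   4.2,  -0. ,  -0. ]), 'position': array([215.3, 586.5, 403.6]), 'ee_rot': array([ 1. , -0.2, -0. ,  0. ]), 'contact_force': array([-0.8, -0.5,  0.5]), 'wrist_torque': array([-0.1, -0.1, -0. ]), 'grasp_force': 0.0, 'gripper_width': 85.31867689313022} 154.70000000000002
top clamp_plate 0.96 [242.4 269.8] [427.5  70.6   0. ]
top clamp_plate 0.91 [343.2 235.1] [ 548.4 -185.7    0. ]
top clamp_plate 0.78 [249.9 155.9] [744.2  98.1   0. ]
top strap_hinge 0.91 [343.  200.3] [ 622.9 -172.4   90. ]
top strap_hinge 0.91 [243.2 120.4] [810.4 111.2  90. ]
top strap_hinge 0.64 [235.1 247.2] [476.   80.1  90. ]
top strap_tab 0.7 [246.  157.3] [693.9  78.2 137. ]
top strap_tab 0.67 [232.1 275.7] [406.   66.6 137. ]
top strap_tab 0.62 [301.4 221.6] [548.8 -76.9 137. ]
top lever_hinge 0.5 [321.4 214.9] [ 576.7 -122.2  104. ]
top lever_hinge 0.47 [244.3 145.6] [735.7  94.5 104. ]
top lever_hinge 0.42 [234.8 264.7] [433.1  71.2 104. ]
to
[... 979 characters left out ...]
 [359.9  73.5 137. ]
scene lever_hinge 0.68 [229.7 293.6] [402.3  71.7 104. ]
scene lever_hinge 0.65 [321.2 221.1] [ 567.7 -118.6  104. ]
scene lever_hinge 0.59 [207.  186.7] [733.9 101.8 104. ]
scene lever_tip 0.71 [220.3 156.8] [777.5  66.3 150. ]
scene lever_tip 0.7 [238.8 276.8] [391.4  53.2 150. ]
scene lever_tip 0.44 [333.  205.7] [ 552.7 -138.3  150. ]
scene tube_stand 0.63 [355.  258.6] [ 539.2 -184.6   18. ]
scene flask 0.86 [326.9 205.7] [ 754.8 -171.1    0. ]
scene blue_tube 0.8 [378.2 211.1] [ 710.6 -286.4    0. ]
scene blue_tube 0.27 [356.6 254.7] [ 569.7 -196.8    0. ]
scene dish 0.66 [430.4 248.9] [ 557.5 -358.8    0. ]
scene loose_cap 0.62 [375.1 308. ] [ 415.8 -193.2    0. ]
```

View pics/top0.png

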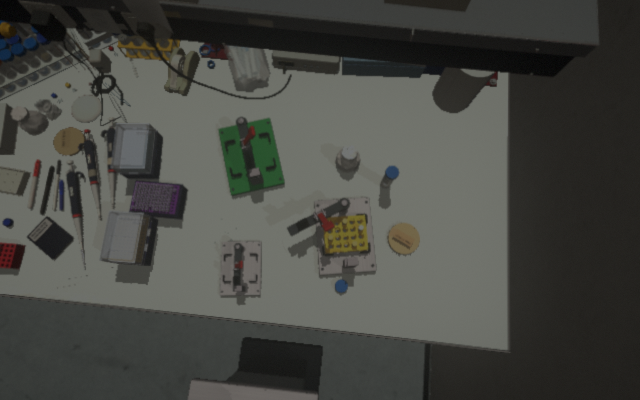

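View pics/scene0.png

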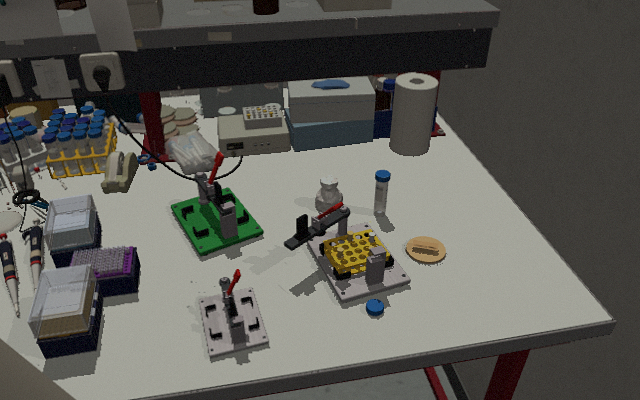

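The target is the larger grey plate with the yellow rack (top image about 345,237; scene about 358,262). The strap is swung out to the left, with the tab at top (301,222). The smaller grey clamp and the green one are look-alikes. Next I'll refine the yaw and pivot with depth.

```bash
cat > cloud.py <<'E'
from h import *
def cloud(p):
    v,u=np.mgrid[0:400,0:640]; M=p["mtx"]
    uv=np.stack([u,v],-1).reshape(-1,1,2).astype(float)
    s=cv2.undistortPoints(uv,M,np.array([p["k1"],0,0,0.])).reshape(-1,2)
    d=p["z_map"].reshape(-1); T=np.array(p["world_from_camera"])
    P=(np.c_[s[:,0],-s[:,1],-np.ones(len(s))]*d[:,None])@T[:3,:3].T+T[:3,3]
    return P[d>0],p["img"].reshape(-1,3)[d>0].astype(int)
E
python3 - <<'E'
from cloud import *
from scipy.spatial.transform import Rotation as R
np.set_printoptions(precision=1,suppress=True)
s=read_state(); print(R.from_quat(s["ee_rot"]).as_matrix())
for c in("top","scene"):
    p=get_image(c); P,C=cloud(p)
    box=(abs(P[:,0]-547)<150)&(abs(P[:,1]+188)<120)
    q=P[box&(P[:,2]>10)&(P[:,2]<26)&(C.max(1)>60)]
    q=P[box&(P[:,2]>11)&(P[:,2]<25)&(abs(P[:,1]+188)<100)&(abs(P[:,0]-547)<125)]
    print(c,"plate",len(q),cv2.minAreaRect(q[:,:2].astype(np.float32)),np.median(q[:,2]))
    b=box|((abs(P[:,0]-560)<100)&(abs(P[:,1]+100)<80))
    q=P[b&(P[:,2]>78)&(P[:,2]<145)&(C[:,0]<C[:,1]+40)]
    k=q[(q[:,2]>78)&(q[:,2]<97)&(q[:,1]>-180)&(q[:,0]>500)];print(c,"strap",len(k),cv2.minAreaRect(k[:,:2].astype(np.float32)),np.median(k[:,2]))
    k=q[(q[:,2]>115)]; k=k[np.hypot(k[:,0]-550,k[:,1]+77)<40]; print(c,"tab",len(k),k.mean(0) if len(k) else 0, k[:,2].max() if len(k) else 0)
    r=P[b&(C[:,0]>C[:,1]*2)&(C[:,0]>80)&(P[:,2]>90)]; print(c,"red",len(r),r.mean(0),r[r[:,2].argmax()])
    yl=P[box&(C[:,0]>120)&(C[:,2]<C[:,0]*.5)&(C[:,1]>C[:,0]*.6)&(P[:,2]>55)]; print(c,"yel",len(yl),cv2.minAreaRect(yl[:,:2].astype(np.float32)),np.median(yl[:,2]))
p=get_image("top"); cv2.imwrite("pics/crop1.png",cv2.cvtColor(cv2.resize(p["img"][185:295,270:430],None,fx=5,fy=5,interpolation=cv2.INTER_CUBIC),cv2.COLOR_RGB2BGR))
E
```

```text
[[ 0.9 -0.3  0. ]
 [-0.3 -0.9 -0. ]
 [ 0.   0.  -1. ]]
top plate 2467 ((534.4315185546875, -190.67984008789062), (224.94435119628906, 149.82763671875), 10.410391807556152) 17.86552057752351
top strap 447 ((573.5618896484375, -115.27335357666016), (27.476938247680664, 165.1887969970703), 34.414520263671875) 89.78481165155665
top tab 53 [548.4 -77.8 132.7] 140.87197779004293
top red 101 [ 551.8 -134.2  147.9] [ 540.9 -149.8  168.2]
top yel 0 ((0.0, 0.0), (0.0, 0.0), 0.0) nan
scene plate 2791 ((534.6405029296875, -188.44358825683594), (224.01806640625, 151.7232208251953), 10.214038848876953) 17.282598990663587
scene strap 696 ((572.2731323242188, -111.82682037353516), (28.338184356689453, 165.8282012939453), 32.881370544433594) 88.87638527047972
scene tab 128 [545.9 -75.5 127.9] 137.78019208917874
scene red 46 [ 537.7 -137.2  158.7] [ 528.1 -134.4  167.6]
scene yel 9 ((529.0040283203125, -198.68173217773438), (89.9166488647461, 61.58180236816406), 48.84683609008789) 58.147680086964556
  return _methods._mean(a, axis=axis, dtype=dtype,
  ret = ret.dtype.type(ret / rcount)
```

View pics/crop1.png

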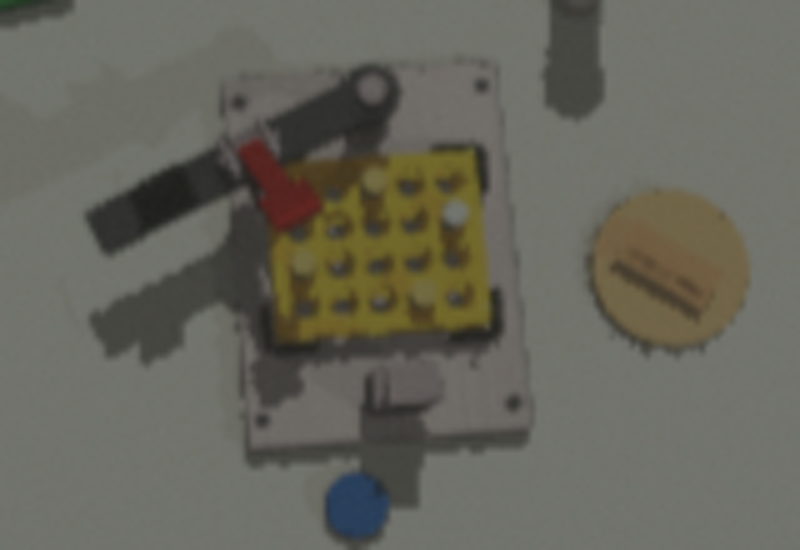

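The crop shows the pivot at (372,88), the strap running to lower left, the red lever leaning over the rack, the catch at about (405,390), and the cap at (357,505). The estimate is centre (546.6,-187.4), yaw 10.3°, hinge about (616,-174), swing about 65°. The tab sits about 119 mm from the hinge, which agrees with the given 118.

```bash
cat > plan.py <<'E'
import sys; from h import *
from scipy.spatial.transform import Rotation as R
H=np.array([616,-174.]); YAW=10.3
def tgt(phi,r,off,tipz):
    """strap-frame point: r along strap from pivot, off along strap +y; tool y along strap -y"""
    a=np.radians(YAW-phi); ex=np.array([np.cos(a),np.sin(a)]); ey=np.array([-ex[1],ex[0]])
    return np.r_[H-r*ex+off*ey,tipz+173], np.degrees(a)-90
def rel(rows):
    s=read_state(); M=R.from_quat(s["ee_rot"]).as_matrix(); y0=np.degrees(np.arctan2(M[1,1],M[0,1]))
    print("t",s["clock"],"pos",s["position"].round(1),"yang",round(y0,1),"F",np.round(s["contact_force"],1),"j",np.round(s["joints"],2),"w",round(s["gripper_width"],1))
    for r in rows:
        P,ya=tgt(*r); d=M.T@(P-s["position"])/1000
        print(r,"->",d.round(4).tolist(),round(-((ya-y0+180)%360-180),1))
def loc():
    """measured tip in strap-home frame"""
    s=read_state(); a=np.radians(YAW); d=s["position"][:2]-H
    print("home frame r,off,tipz:",-(d@[np.cos(a),np.sin(a)]),d@[-np.sin(a),np.cos(a)],s["position"][2]-173)
E
python3 -c "
from plan import *
rel([(65,118,45,230),(65,118,40,105)])"
```

```text
t 1.25 pos [215.3 586.7 404.7] yang -110.2 F [ 0.9 -0.4 -0.2] j [ 1.48  0.38  0.01 -0.   -1.19 -0.26] w 85.6
(65, 118, 45, 230) -> [0.5666, 0.4721, 0.0017] 34.5
(65, 118, 40, 105) -> [0.5637, 0.4762, 0.1267] 34.5
```

>>> carry_out(
  slide=[
    [0.045,0.038,0],
    [0.09,0.075,0],
    [0.135,0.113,0],
    [0.18,0.15,0],
    [0.225,0.188,0],
    [0.27,0.226,0],
    [0.315,0.264,0],
    [0.36,0.301,0],
  ],
  roll=[4,8,12,16,20,24,29,34],
  claw=[0,0,0,0,0,0,0,0],
)

```text
clock: 2.25
position: [450.1, 178.3, 405.2]
ee_rot: [0.89, -0.456, 0.0, -0.001]
contact_force: [1.1, 1.2, -0.1]
gripper_width: 0.3
grasp_force: 0.0
```

```bash
python3 -c "
from plan import *
rel([(65,118,45,230),(65,118,40,105)])"
```

```text
t 2.25 pos [450.1 178.3 405.2] yang -144.3 F [ 1.1  1.2 -0.1] j [ 0.71  0.14 -0.33  0.   -1.1  -0.09] w 0.3
(65, 118, 45, 230) -> [0.2652, 0.0251, 0.0022] 0.4
(65, 118, 40, 105) -> [0.2652, 0.0302, 0.1272] 0.4
```

>>> carry_out(
  slide=[
    [0.055,0.006,0],
    [0.11,0.012,0],
    [0.165,0.018,0],
    [0.22,0.025,0],
    [0.265,0.03,0.0],
    [0.265,0.03,0.05],
    [0.265,0.03,0.1],
    [0.265,0.03,0.12],
  ],
  roll=[0,0,0,0,0,0,0,0],
  claw=[0,0,0,0,0,0,0,0],
)

```text
clock: 3.25
position: [579.4, -52.7, 281.4]
ee_rot: [0.89, -0.456, -0.002, 0.001]
contact_force: [-0.5, 0.2, 0.1]
gripper_width: 0.1
grasp_force: 0.0
```

```bash
python3 -c "
from plan import *
rel([(65,118,40,105),(60,118,21,105)])
p=get_image('scene'); cv2.imwrite('pics/c2.png',cv2.cvtColor(cv2.resize(p['img'][130:320,230:450],None,fx=3,fy=3),cv2.COLOR_RGB2BGR))
"
```

```text
t 3.25 pos [579.4 -52.7 281.4] yang -144.2 F [-0.5  0.2  0.1] j [ 0.19  0.43 -0.26 -0.   -0.89  0.44] w 0.1
(65, 118, 40, 105) -> [0.0021, 0.0002, 0.0034] 0.5
(60, 118, 21, 105) -> [0.0005, 0.0296, 0.0036] -4.5
```

View pics/c2.png

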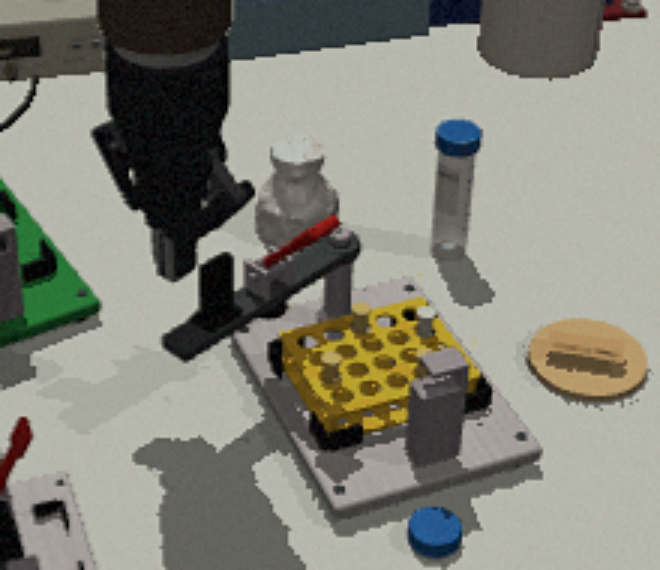

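The fingertips stand just to the left of the tab (crop 210,285), clear of everything. I'll push along the arc in stages, starting at 65° and going to 40°.

```bash
python3 -c "
from plan import *
rel([(62,118,30,105),(60,118,19,105)]+[(p,118,19,105) for p in (56,51,46,41,36,31)])"
```

```text
t 3.3 pos [579.1 -52.6 279.8] yang -144.2 F [ 0.1  0.2 -2.2] j [ 0.19  0.43 -0.26 -0.   -0.89  0.44] w 0.2
(62, 118, 30, 105) -> [0.0009, 0.0162, 0.0019] -2.5
(60, 118, 19, 105) -> [0.0009, 0.0314, 0.002] -4.5
(56, 118, 19, 105) -> [0.0006, 0.0397, 0.0021] -8.5
(51, 118, 19, 105) -> [0.0009, 0.0501, 0.0021] -13.5
(46, 118, 19, 105) -> [0.0021, 0.0605, 0.0022] -18.5
(41, 118, 19, 105) -> [0.0043, 0.0707, 0.0023] -23.5
(36, 118, 19, 105) -> [0.0073, 0.0807, 0.0023] -28.5
(31, 118, 19, 105) -> [0.0112, 0.0903, 0.0024] -33.5
```

>>> carry_out(
  slide=[
    [0.001,0.01,0.002],
    [0.001,0.016,0.002],
    [0.001,0.021,0.002],
    [0.001,0.026,0.002],
    [0.001,0.031,0.002],
    [0.001,0.036,0.002],
    [0.001,0.042,0.002],
    [0.001,0.05,0.002],
  ],
  roll=[-1,-2,-3,-4,-5,-7,-10,-13.5],
  claw=[0,0,0,0,0,0,0,0],
)

```text
clock: 4.3
position: [540.6, -82.5, 283.1]
ee_rot: [0.938, -0.346, 0.001, -0.0]
contact_force: [1.7, 0.1, -0.4]
gripper_width: 0.1
grasp_force: 0.7
```

```bash
python3 -c "
from plan import *
rel([(p,118,19,105) for p in (46,41,36,31,26,22,18,14)])"
```

```text
t 4.3 pos [540.6 -82.5 283.1] yang -130.5 F [ 1.7  0.1 -0.4] j [ 0.15  0.37 -0.35  0.   -0.85  0.72] w 0.1
(46, 118, 19, 105) -> [-0.0024, 0.0116, 0.0051] -4.8
(41, 118, 19, 105) -> [-0.0027, 0.022, 0.0051] -9.8
(36, 118, 19, 105) -> [-0.0022, 0.0324, 0.0051] -14.8
(31, 118, 19, 105) -> [-0.0007, 0.0427, 0.0051] -19.8
(26, 118, 19, 105) -> [0.0017, 0.0529, 0.0051] -24.8
(22, 118, 19, 105) -> [0.0042, 0.0608, 0.005] -28.8
(18, 118, 19, 105) -> [0.0073, 0.0686, 0.005] -32.8
(14, 118, 19, 105) -> [0.0109, 0.0761, 0.005] -36.8
```

>>> carry_out(
  slide=[
    [-0.002,0.011,0.002],
    [-0.003,0.022,0.003],
    [-0.002,0.032,0.003],
    [-0.001,0.043,0.003],
    [0.002,0.053,0.003],
    [0.004,0.061,0.003],
    [0.007,0.069,0.003],
    [0.007,0.069,0.003],
  ],
  roll=[-5,-10,-15,-20,-25,-29,-33,-33],
  claw=[0,0,0,0,0,0,0,0],
)

```text
clock: 5.3
position: [500.4, -139.7, 279.7]
ee_rot: [0.998, -0.067, -0.0, 0.0]
contact_force: [0.0, 0.1, 0.1]
gripper_width: 0.3
grasp_force: 0.0
```

```bash
python3 -c "
from plan import *
rel([(p,118,19,105) for p in (14,10,7,5,3,2,1,0)])
p=get_image('top'); cv2.imwrite('pics/c3.png',cv2.cvtColor(cv2.resize(p['img'][170:300,270:420],None,fx=4,fy=4),cv2.COLOR_RGB2BGR))
for n,z in (('strap_tab',137),('lever_tip',165),('strap_hinge',90)):
    for r in place_of(p,n)[:3]: print(n,round(r['conf'],2),at_z(p,r['at'],z))
"
```

```text
t 5.3 pos [ 500.4 -139.7  279.7] yang -97.7 F [0.  0.1 0.1] j [ 0.04  0.34 -0.42  0.   -0.82  1.4 ] w 0.3
(14, 118, 19, 105) -> [0.0002, 0.0077, 0.0017] -4.0
(10, 118, 19, 105) -> [-0.0003, 0.0161, 0.0017] -8.0
(7, 118, 19, 105) -> [-0.0003, 0.0223, 0.0017] -11.0
(5, 118, 19, 105) -> [-0.0, 0.0265, 0.0017] -13.0
(3, 118, 19, 105) -> [0.0003, 0.0307, 0.0017] -15.0
(2, 118, 19, 105) -> [0.0005, 0.0327, 0.0017] -16.0
(1, 118, 19, 105) -> [0.0008, 0.0348, 0.0017] -17.0
(0, 118, 19, 105) -> [0.0011, 0.0369, 0.0017] -18.0
strap_tab 0.97 [701.8670184   77.60873256 137.        ]
strap_tab 0.61 [ 501.37080898 -164.19828515  137.        ]
lever_tip 0.63 [750.04443761  69.80093346 165.        ]
lever_tip 0.44 [ 542.4418182  -206.07555195  165.        ]
strap_hinge 0.87 [813.71091685 117.87581004  90.        ]
```

View pics/c3.png

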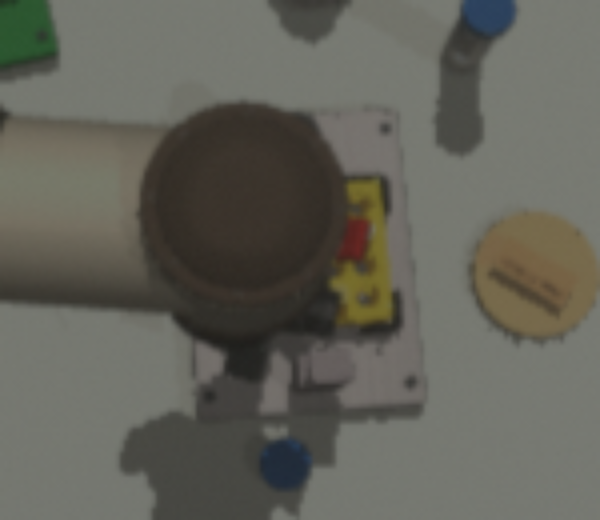

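The strap is following and the red paddle shows at (355,240). I'm continuing slowly towards home and watching the force.

>>> carry_out(
  slide=[
    [0,0.006,0.002],
    [0,0.011,0.002],
    [0,0.016,0.002],
    [0,0.02,0.002],
    [0,0.024,0.002],
    [0,0.027,0.002],
    [0,0.029,0.002],
    [0,0.029,0.002],
  ],
  roll=[-3,-6,-9,-11,-13,-15,-16,-16],
  claw=[0,0,0,0,0,0,0,0],
)

```text
clock: 6.5
position: [496.9, -167.9, 277.6]
ee_rot: [0.997, 0.073, -0.0, -0.0]
contact_force: [-0.8, 0.5, -0.3]
gripper_width: -0.4
grasp_force: 0.4
```

>>> carry_out(
  slide=[
    [0,0.001,0],
    [0,0.002,0],
    [0,0.003,0],
    [0,0.003,0],
  ],
  roll=[0,-1,-1,-1],
  claw=[0,0,0,0],
)

```text
clock: 7.0
position: [497.4, -171.1, 277.7]
ee_rot: [0.997, 0.081, 0.0, 0.0]
contact_force: [-1.0, 0.7, -0.4]
gripper_width: -0.0
grasp_force: 0.5
```

```bash
python3 -c "
from plan import *
rel([(p,118,19,105) for p in (3,2,1,0,-1,-2)]);loc()"
```

```text
t 7.0 pos [ 497.4 -171.1  277.7] yang -80.7 F [-1.   0.7 -0.4] j [-0.02  0.35 -0.4   0.   -0.82  1.76] w -0.0
(3, 118, 19, 105) -> [-0.0007, -0.0011, -0.0003] 2.0
(2, 118, 19, 105) -> [-0.0011, 0.001, -0.0003] 1.0
(1, 118, 19, 105) -> [-0.0015, 0.003, -0.0003] 0.0
(0, 118, 19, 105) -> [-0.0018, 0.0051, -0.0003] -1.0
(-1, 118, 19, 105) -> [-0.0021, 0.0072, -0.0003] -2.0
(-2, 118, 19, 105) -> [-0.0023, 0.0092, -0.0003] -3.0
home frame r,off,tipz: 116.14051787209965 24.072306833336363 104.6735357845817
```

>>> carry_out(
  slide=[
    [0,0.001,0],
    [0,0.002,0],
    [0,0.003,0],
    [0,0.003,0],
  ],
  roll=[0,0,0,0],
  claw=[0,0,0,0],
)

```text
clock: 7.5
position: [497.9, -174.1, 277.7]
ee_rot: [0.997, 0.081, 0.0, 0.0]
contact_force: [-0.2, 1.1, 0.2]
gripper_width: -0.0
grasp_force: 0.4
```

>>> carry_out(
  slide=[
    [0,0.001,0],
    [0,0.002,0],
    [0,0.002,0],
  ],
  roll=[0,0,0],
  claw=[0,0,0],
)

```text
clock: 7.88
position: [498.3, -176.0, 277.8]
ee_rot: [0.997, 0.081, 0.0, 0.0]
contact_force: [-0.4, 0.6, -0.3]
gripper_width: -0.1
grasp_force: 0.4
```

>>> carry_out(
  slide=[
    [0,0.001,0],
    [0,0.001,0],
    [0,0.001,0],
  ],
  roll=[0,0,0],
  claw=[0,0,0],
)

```text
clock: 8.25
position: [498.3, -176.6, 277.7]
ee_rot: [0.997, 0.081, -0.0, -0.0]
contact_force: [-2.2, 5.4, 0.9]
gripper_width: -0.1
grasp_force: 2.5
```

>>> carry_out(
  slide=[
    [0,0.001,0],
    [0,0.001,0],
  ],
  roll=[0,0],
  claw=[0,0],
)

```text
clock: 8.5
position: [498.4, -176.9, 277.7]
ee_rot: [0.997, 0.081, -0.0, -0.001]
contact_force: [-2.5, 9.7, 2.6]
gripper_width: -0.1
grasp_force: 4.9
```

>>> carry_out(
  slide=[
    [0,0.001,0],
    [0,0.001,0],
  ],
  roll=[0,0],
  claw=[0,0],
)

```text
clock: 8.75
position: [498.4, -177.2, 277.7]
ee_rot: [0.997, 0.081, -0.0, -0.001]
contact_force: [-3.3, 13.6, 4.3]
gripper_width: -0.3
grasp_force: 7.1
```

```bash
python3 -c "
from plan import *
loc(); rel([(0,118,30,105),(0,118,40,150),(0,70,25,200)])"
```

```text
home frame r,off,tipz: 116.23988861689864 17.84152914465134 104.71853723691282
t 8.75 pos [ 498.4 -177.2  277.7] yang -80.7 F [-3.3 13.6  4.3] j [-0.04  0.36 -0.4  -0.   -0.82  1.77] w -0.3
(0, 118, 30, 105) -> [-0.002, -0.0121, -0.0002] -1.0
(0, 118, 40, 150) -> [-0.0021, -0.0223, -0.0452] -1.0
(0, 70, 25, 200) -> [0.0461, -0.0082, -0.0953] -1.0
```

The force rises steadily, about 4 N per mm, at the expected home position. I'll back off, lift and look.

>>> carry_out(
  slide=[
    [0,-0.006,0],
    [0,-0.015,0],
    [0,-0.02,-0.04],
    [0,-0.02,-0.09],
    [0,-0.06,-0.13],
    [0,-0.11,-0.13],
    [0,-0.16,-0.13],
    [0,-0.16,-0.13],
  ],
  roll=[0,0,0,0,0,0,0,0],
  claw=[0,0,0,0,0,0,0,0],
)

```text
clock: 9.75
position: [472.2, -18.8, 408.2]
ee_rot: [0.996, 0.084, 0.001, 0.0]
contact_force: [0.3, -0.4, -1.2]
gripper_width: 0.1
grasp_force: 0.0
```

```bash
python3 - <<'E'
from cloud import *
from plan import *
p=get_image('top'); cv2.imwrite('pics/c4.png',cv2.cvtColor(cv2.resize(p['img'][185:295,290:430],None,fx=5,fy=5,interpolation=cv2.INTER_CUBIC),cv2.COLOR_RGB2BGR))
a=np.radians(YAW)
def fr(P):
    d=P[...,:2]-H; return np.stack([-(d@[np.cos(a),np.sin(a)]),d@[-np.sin(a),np.cos(a)],P[...,2]],-1).round(1)
for n,z in (('strap_tab',137),('lever_tip',166),('lever_hinge',104),('strap_hinge',90)):
    for r in place_of(p,n)[:3]: print(n,round(r['conf'],2),fr(at_z(p,r['at'],z)))
for c in('top','scene'):
    P,C=cloud(p if c=='top' else get_image(c)); Q=fr(P)
    b=(Q[:,0]>-20)&(Q[:,0]<170)&(abs(Q[:,1])<70)
    r=Q[b&(C[:,0]>C[:,1]*2)&(C[:,0]>70)&(Q[:,2]>100)]; print(c,'red n,mean,min,max',len(r),r.mean(0),r.min(0),r.max(0))
    t=Q[b&(Q[:,2]>115)&(Q[:,0]>100)]; print('tab',len(t),t.mean(0))
    k=Q[b&(Q[:,2]>82)&(Q[:,2]<97)&(C[:,0]<C[:,1]+40)]
    for lo,hi in((10,50),(85,105),(130,150)):
        m=k[(k[:,0]>lo)&(k[:,0]<hi)&(abs(k[:,1])<40)]; print('strap y at',lo,len(m),np.percentile(m[:,1],[5,50,95]) if len(m) else '')
loc()
E
```

```text
strap_tab 0.95 [-125.4  233.6  137. ]
strap_tab 0.6 [168.  266.8 137. ]
lever_tip 0.8 [ 70.4 -42.2 166. ]
lever_tip 0.74 [ 20.2   7.7 166. ]
lever_tip 0.63 [143.6 248.3 166. ]
lever_hinge 0.61 [ 65.1  -0.5 104. ]
lever_hinge 0.46 [-166.   239.2  104. ]
lever_hinge 0.39 [135.2 276.3 104. ]
strap_hinge 0.96 [-249.6  260.2   90. ]
strap_hinge 0.95 [ 0.4 -5.9 90. ]
strap_hinge 0.73 [ 91.2 270.8  90. ]
top red n,mean,min,max 125 [ 70.1224 -32.2384 148.6816] [ 59.6 -51.1 112.8] [ 80.1  -3.3 167.7]
tab 50 [119.52   -0.678 133.108]
strap y at 10 155 [-12.63  -1.5    9.6 ]
strap y at 85 67 [-12.64  -1.3    9.17]
strap y at 130 65 [-18.08  -0.5    9.92]
scene red n,mean,min,max 247 [ 73.17125506 -27.70283401 144.17327935] [ 59.5 -52.1 110.7] [ 84.7   1.5 167. ]
tab 115 [122.8373913    2.02086957 128.43304348]
strap y at 10 124 [-8.855  5.5   12.685]
strap y at 85 62 [-4.435  6.5   12.19 ]
strap y at 130 102 [-14.645   4.65   11.895]
home frame r,off,tipz: 113.60568385074893 175.20425678344532 234.5291912088921
```

View pics/c4.png

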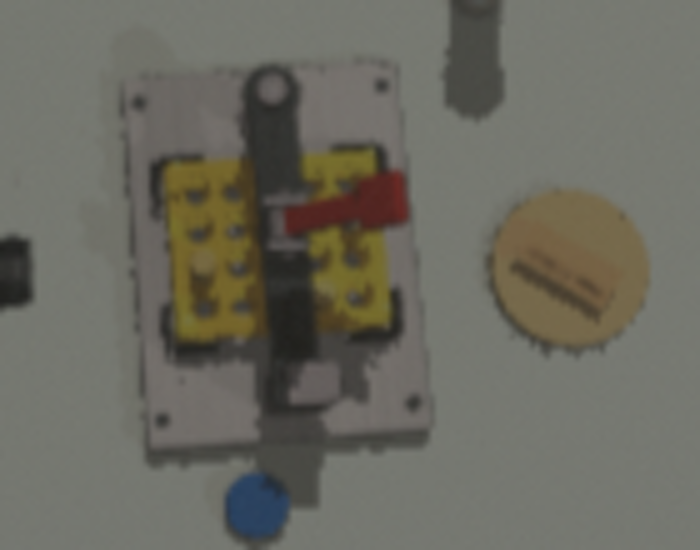

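The strap lies straight in the catch (crop 290,390) and parallel to the plate. The red lever is still up, with its paddle at r≈70. The rack is between its guides. Now the lever.

```bash
python3 -c "
from plan import *
rel([(0,70,12,234),(0,70,8,162),(0,70,-10,162)])"
```

```text
t 10.05 pos [472.9 -21.9 407.5] yang -80.8 F [ 0.4  0.  -0.3] j [ 0.3   0.12 -0.34  0.   -1.11  1.43] w 0.4
(0, 70, 12, 234) -> [0.0466, 0.1624, 0.0006] -1.1
(0, 70, 8, 162) -> [0.0467, 0.1663, 0.0726] -1.1
(0, 70, -10, 162) -> [0.0471, 0.1843, 0.0726] -1.1
```

>>> carry_out(
  slide=[
    [0.017,0.055,0],
    [0.034,0.11,0],
    [0.047,0.163,0],
    [0.047,0.163,0.02],
    [0.047,0.163,0.045],
    [0.047,0.163,0.065],
    [0.047,0.164,0.073],
    [0.047,0.166,0.073],
  ],
  roll=[0,-1,-1,-1,-1,-1,-1,-1],
  claw=[0,0,0,0,0,0,0,0],
)

```text
clock: 11.05
position: [546.1, -177.8, 334.4]
ee_rot: [0.996, 0.09, -0.0, 0.0]
contact_force: [-0.2, 0.4, 0.3]
gripper_width: 0.2
grasp_force: 0.0
```

```bash
python3 -c "
from plan import *
loc()
def c(t,r=62):
    t=np.radians(t); return (0,70,-r*np.cos(t)+8.5*np.sin(t)+14,104+r*np.sin(t)+8.5*np.cos(t))
rel([c(t) for t in (63,55,47,40,33,27,21,15,10,5,0)])"
```

```text
home frame r,off,tipz: 69.45403098293927 8.757866383353589 161.40512719609637
t 11.05 pos [ 546.1 -177.8  334.4] yang -79.7 F [-0.2  0.4  0.3] j [-0.03  0.36 -0.22  0.   -0.99  1.78] w 0.2
(0, 70, np.float64(-6.573855528250775), np.float64(163.10132374746496)) -> [-0.0005, 0.0153, -0.0017] 0.0
(0, 70, np.float64(-14.59894667730843), np.float64(159.6628264549014)) -> [-0.0005, 0.0234, 0.0017] 0.0
(0, 70, np.float64(-22.06739186011196), np.float64(155.1409155609198)) -> [-0.0005, 0.0308, 0.0063] 0.0
(0, 70, np.float64(-28.03106079104105), np.float64(150.36420956707676)) -> [-0.0005, 0.0368, 0.011] 0.0
(0, 70, np.float64(-33.36814341498856), np.float64(144.8963199984678)) -> [-0.0005, 0.0421, 0.0165] 0.0
(0, 70, np.float64(-37.383485251892665), np.float64(139.72096643945304)) -> [-0.0005, 0.0461, 0.0217] 0.0
(0, 70, np.float64(-40.83585887169146), np.float64(134.15424649703482)) -> [-0.0005, 0.0496, 0.0273] 0.0
(0, 70, np.float64(-43.6874393465508), np.float64(128.25715031981338)) -> [-0.0005, 0.0524, 0.0332] 0.0
(0, 70, np.float64(-45.58207117658799), np.float64(123.13705291595346)) -> [-0.0005, 0.0543, 0.0383] 0.0
(0, 70, np.float64(-47.02324746833313), np.float64(117.87131098413465)) -> [-0.0005, 0.0558, 0.0435] 0.0
(0, 70, np.float64(-48.0), np.float64(112.5)) -> [-0.0005, 0.0568, 0.0489] 0.0
```

>>> carry_out(
  slide=[
    [0,0.008,0],
    [0,0.014,0],
    [0,0.019,0.0],
    [0,0.023,0.002],
    [0,0.027,0.004],
    [0,0.031,0.006],
    [0,0.034,0.009],
    [0,0.037,0.011],
  ],
  roll=[0,0,0,0,0,0,0,0],
  claw=[0,0,0,0,0,0,0,0],
)

```text
clock: 12.05
position: [552.7, -213.5, 323.5]
ee_rot: [0.996, 0.09, -0.0, -0.0]
contact_force: [-0.6, 2.0, 1.4]
gripper_width: -0.2
grasp_force: 1.3
```

>>> carry_out(
  slide=[
    [0,0.003,0.003],
    [0,0.005,0.006],
    [0,0.008,0.009],
    [0,0.009,0.011],
  ],
  roll=[0,0,0,0],
  claw=[0,0,0,0],
)

```text
clock: 12.55
position: [554.5, -222.8, 312.9]
ee_rot: [0.996, 0.09, 0.0, 0.0]
contact_force: [-0.4, -0.7, 2.8]
gripper_width: -0.0
grasp_force: 1.5
```

```bash
python3 - <<'E'
from cloud import *
from plan import *
loc(); p=get_image('scene')
cv2.imwrite('pics/c5.png',cv2.cvtColor(cv2.resize(p['img'][150:320,260:450],None,fx=4,fy=3.5),cv2.COLOR_RGB2BGR))
E
```

```text
home frame r,off,tipz: 69.21661525601118 -37.047082273154196 139.8729967981982
```

View pics/c5.png

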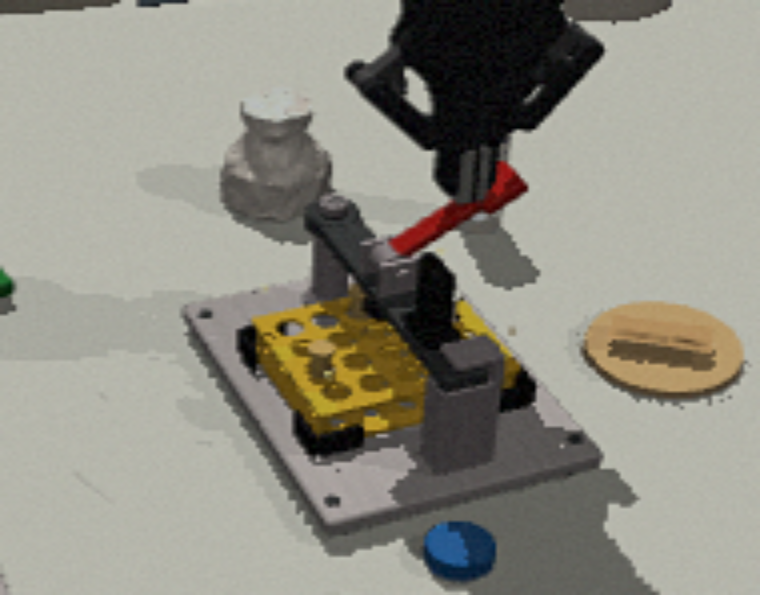

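The finger corner rests on the paddle (crop 490,190). The lever is at about 27–30° and the strap is still home. I'll keep following the arc.

>>> carry_out(
  slide=[
    [0,0.003,0.004],
    [0,0.005,0.008],
    [0,0.007,0.012],
    [0,0.008,0.015],
    [0,0.009,0.018],
    [0,0.01,0.021],
    [0,0.01,0.024],
    [0,0.01,0.024],
  ],
  roll=[0,0,0,0,0,0,0,0],
  claw=[0,0,0,0,0,0,0,0],
)

```text
clock: 13.6
position: [556.1, -232.3, 288.5]
ee_rot: [0.996, 0.09, 0.0, -0.0]
contact_force: [0.2, -2.7, 1.9]
gripper_width: -0.0
grasp_force: 1.5
```

>>> carry_out(
  slide=[
    [0,0,0.001],
    [0,0,0.002],
    [0,0,0.003],
    [0,0,0.003],
  ],
  roll=[0,0,0,0],
  claw=[0,0,0,0],
)

```text
clock: 14.1
position: [556.2, -232.5, 285.9]
ee_rot: [0.996, 0.09, 0.0, 0.0]
contact_force: [0.1, -3.4, 5.2]
gripper_width: -0.3
grasp_force: 2.4
```

>>> carry_out(
  slide=[
    [0,0,0.001],
    [0,0,0.002],
    [0,0,0.003],
    [0,0,0.003],
  ],
  roll=[0,0,0,0],
  claw=[0,0,0,0],
)

```text
clock: 14.6
position: [556.3, -232.5, 285.2]
ee_rot: [0.996, 0.091, 0.001, 0.001]
contact_force: [-4.0, -1.8, 14.7]
gripper_width: 0.2
grasp_force: 7.1
```

>>> carry_out(
  slide=[
    [0,0,0.002],
    [0,0,0.004],
    [0,0,0.004],
  ],
  roll=[0,0,0],
  claw=[0,0,0],
)

```text
clock: 14.98
position: [556.3, -232.5, 284.4]
ee_rot: [0.996, 0.091, 0.001, 0.002]
contact_force: [-7.0, 0.9, 26.1]
gripper_width: 0.2
grasp_force: 13.7
```

>>> carry_out(
  slide=[
    [0,0,-0.006],
    [0,0,-0.015],
    [0,0,-0.05],
    [0,0,-0.1],
    [0,-0.05,-0.13],
    [0,-0.11,-0.13],
    [0,-0.17,-0.13],
    [0,-0.23,-0.13],
  ],
  roll=[0,0,0,0,0,0,0,0],
  claw=[0,0,0,0,0,0,0,0],
)

```text
clock: 15.98
position: [513.7, -4.0, 407.4]
ee_rot: [0.996, 0.09, -0.002, -0.0]
contact_force: [0.8, 0.3, 0.6]
gripper_width: 0.0
grasp_force: 0.0
```

```bash
python3 - <<'E'
from cloud import *
from plan import *
a=np.radians(YAW)
def fr(P):
    d=P[...,:2]-H; return np.stack([-(d@[np.cos(a),np.sin(a)]),d@[-np.sin(a),np.cos(a)],P[...,2]],-1).round(1)
for c in('top','scene'):
    p=get_image(c)
    if c=='scene': cv2.imwrite('pics/c6.png',cv2.cvtColor(cv2.resize(p['img'][150:320,260:450],None,fx=4,fy=3.5),cv2.COLOR_RGB2BGR))
    P,C=cloud(p); Q=fr(P)
    b=(Q[:,0]>-20)&(Q[:,0]<170)&(abs(Q[:,1])<90)
    r=Q[b&(C[:,0]>C[:,1]*2)&(C[:,0]>70)&(Q[:,2]>90)]; print(c,'red',len(r),r.mean(0),r.min(0),r.max(0))
    for y in (-75,-65,-55,-40,-25): 
        m=r[abs(r[:,1]-y)<5]; print(y,np.median(m[:,2]) if len(m) else '')
    t=Q[b&(Q[:,2]>115)&(Q[:,0]>100)]; print('tab',t.mean(0))
E
```

```text
top red 168 [ 70.05297619 -48.41428571 111.83095238] [ 59.1 -77.5 106.8] [ 80.5  -8.6 117.5]
-75 112.65
-65 112.55000000000001
-55 112.1
-40 110.8
-25 110.8
tab [119.49583333  -0.99375    133.78958333]
scene red 204 [ 72.92941176 -46.72058824 110.66911765] [ 58.2 -77.8 106.9] [ 85.8  -4.9 114.1]
-75 111.30000000000001
-65 111.3
-55 111.1
-40 110.6
-25 110.15
tab [122.91140351   2.22807018 128.74561404]
```

View pics/c6.png

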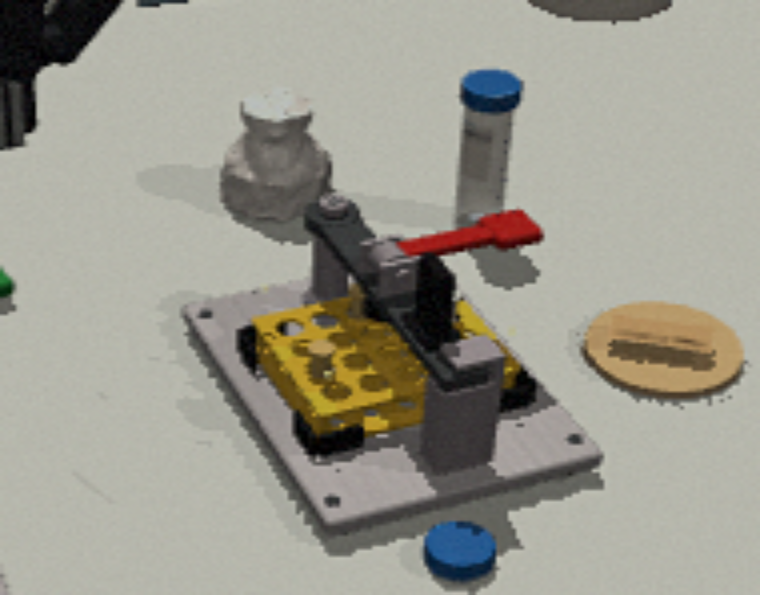

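The lever is level (paddle top about 112 mm, matching the 112 mm given for fully down). The strap is in its catch, the rack and bystanders look unmoved, and the robot is clear.

```bash
python3 -c "
from bench import *
print(job_done())"
```

```text
the job is handed in; nothing more can be done
None
```

I pushed the strap home in its catch and then pressed the red cam lever fully down, and I handed the job in at about 16 s. In the last pictures the rack, flask, tube, dish and cap look unmoved; the foot's force on the rack could not be measured, and the hand-in returned no verdict.

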